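# Power and raise the exam lamp

### The job

Get the small exam lamp ready in the bird clinic: stand the black battery pack upright in the open drawer at the lamp's foot, lowering it in rather than dropping it, and let go of it. Then take the lamp by its grip from above, squeeze in the release button on the side of the grip and pull the head straight up, past the first stop, until both tubes of the pole are fully drawn out at the second stop. Finish while still gripping the lamp head up there, fully extended (it sinks back if let go), and leave the tape roll, dish and jar where they are.

Things in the scene. Friction and masses are not known exactly. Their poses are not given: they have to be found in the camera images.
- battery_centre (a point): centre of the loose black battery pack, a block 50 (own x) x 34 (own y) x 90 mm (own z, up) weighing about 0.32 kg, standing upright on the table; a grey band 15 mm above its centre, brass contacts on its top. Half a turn makes no difference. Best gripped across the 34 mm, near its top
- lamp_foot: foot of the exam lamp, fixed to the table, does not move; origin on the table under the pole's axis, z up. White housing 140 (x) x 120 (y) x 58 mm high, reaching 75 mm to +x and 65 mm to -x of the axis; the open drawer stands out on its -x side (to x = -152 mm, plus a bar handle to -162 mm); a fixed steel sleeve of diameter 34 mm (42 at its black collar) goes up to z = 110 mm. The lamp head above does not turn relative to the foot
- drawer_floor (a point): centre of the inner floor of the open drawer, 6 mm above the table, axes as lamp_foot. The open-topped well is 68 (x) x 52 (y) mm inside, 49 mm deep; its rim is 55 mm above the table, its walls 6 mm (on -x with a white front panel another 6 mm thick and 100 mm wide, same height). 106 mm from the pole's axis. A battery standing here has its own x along the drawer's x, its centre 45 mm above this point and its top 41 mm above the rim
- lamp_head: lamp head on top of the pole; origin at the centre of its grey grip block, 34 (x) x 24 (y) x 54 mm (z), axes as lamp_foot; the origin is 145 mm above the table with the pole down and 265 mm when fully out. Squeeze the grip along its y axis, from above. The lampshade (92 mm wide) sits on an arm out to +x with its centre 115 mm from the grip's; shade and arm stay at least 8 mm below the grip's centre. Head and top tube weigh about 0.34 kg
- release_face (a point): centre of the outer face of the black release button on the +y side of the grip block, level with the grip's centre, 22 mm from it when out (so the grip is 34 mm wide over the button, 28 mm with it pressed in). The button is 24 (x) x 36 mm (z); it moves with the head
- release (a joint): how far the release button is pressed in (towards the grip's -y): 0 out, 0.006 fully in; sprung, about 8 N to press fully. Unless it is pressed in (more than about half way) the pole is locked down; once the head has risen 10 mm it no longer locks
- pole_top (a joint): how far the thin top tube is drawn out of the middle tube: 0 down, 0.060 at its end, which is the first stop. Moves up with about 4 to 5 N (mostly the head's weight) and sinks back when let go
- pole_middle (a joint): how far the middle tube is drawn out of the fixed sleeve: 0 down, 0.060 at its end, which is the second stop. Stiff (about 5 N of friction), so it follows only after the top tube has reached its end; some 10 N in all are then needed to pull up, and more than that is felt at the second stop
- dish: bystander: steel bowl 100 mm wide, 35 mm high; origin under its centre
- tape: bystander: tape roll lying flat, 70 mm wide, 24 mm high; origin under its centre
- jar: bystander: closed jar 68 mm wide, 85 mm high; origin under its centre
Mind the look-alikes: they are no part of the job. Of the things shaped like the part that bears battery_centre, the black one is meant.

How it is judged:
By the outcome, as a careful person would: the job done as asked, in the order asked, and still so for the second after the job is handed in, while the arm keeps its last pose, push and grip.
It also fails if it takes over 51 s, if anything falls off the work surface, if the arm or the gripper's body presses on something with over 40 N, if the wrist force passes 120 N, or if a joint passes its speed limit or range.

### The arm

A 6-joint arm with a two-finger parallel gripper is mounted at the origin on the work surface. World frame = base frame: x ahead of the robot, y to its left, z up, the work surface at z = 0. Lengths are in mm, angles in rad, forces in N, time in s.
With the tool pointing down it reaches from about 350 to 775 mm from the base axis. Payload 7.3 kg.
Tool frame: the origin (TCP) lies at the very end of the fingers, on their centre line; the grasp point (between the pads) lies 19 mm behind it; z points along the fingers, y is the line along which they close (so a half turn about z gives the same grasp; the last joint's range is limited). The gripper opens to 92 mm and grips with 3 to 60 N. Pads are 19 mm wide; open, the fingers measure 130 mm over their backs; the gripper's body (75 mm by 190 mm) begins 47 mm behind the grasp point.
Start: joints at [1.187, 0.342, 1.524, -0, 1.275, -0.146], TCP at [123.656, 510.251, 204.241] pointing down, gripper open.
Joint ranges: [-2.53, 2.53], [-0.77, 2.02], [0.04, 2.7], [-1, 4.14], [0.28, 2.66], [-3.11, 3.11]. Speed limits (rad/s): [2.57, 2.57, 3.14, 3.14, 3.14, 3.14].

### API

Orientations are given as [roll, pitch, yaw] about the fixed x, y, z axes, in that order (R = Rz(yaw) Ry(pitch) Rx(roll)).
In Python, from plant import bot gives the robot as it stands.
- The arm moves only by the tool send_rows, never from a script. Its argument "rows" is a list of rows, each an object of numbers: "x", "y", "z": the shift along the tool's x, y, z in units of 0.2 m (1.0 is 0.2 m); "ax", "ay", "az": the turn, a rotation vector about the tool's x, y, z in units of 60 degrees (1.0 is 60 degrees); "jaw": the opening, from -1 (shut) to 1 (fully open), so that 0 is half open. In form: [{"x": .., "y": .., "z": .., "ax": .., "ay": .., "az": .., "jaw": ..}, ...]. A call has exactly 10 rows; each row is the pose to reach, as a shift and turn from the pose commanded when the call began, along the tool's axes at that moment; what a row does not reach only later rows make up. A row lasts 1/8 s, in which the tool goes at most 62.5 mm and 10.7 degrees, less where a joint would pass 70% of its speed; a pose out of reach is approached as far as the arm can. A call with a number of a shift or a turn outside -1 to 1 is refused whole. A call with a gripper value outside its range is refused whole. The fingers move at their own pace and stop on an object; the grip force is fixed at half the most. Time passes only in rows, so rows that repeat a pose let the fingers close, or fill a call up. It gives the time, the measured TCP pose, the force, the opening and the grip force at its end, in the units of the state.
- bot.get_obs(): the state, without advancing time (a new reading comes with each control period).
- bot.capture(name): name is "scene" or "top"; returns (picture, depth): 420x560x3 uint8, red, green, blue; 420x560 float32, mm along the optical axis (not along the pixel's ray), 0 where there is no reading.
- bot.camera_model(name): a dict with "vertical_fov" (degrees; the focal length in pixels is half the picture's height over the tangent of half this angle, whatever the lens; pixels are square), "cx", "cy" (the principal point, pixels), "R" (3x3) and "t" (3): a world point X has camera coordinates R X + t. Camera axes: x right, y down, z forward; pixel columns grow to the right and rows downward; lengths in mm; the calibration is good to about 2 mm. A picture is of the moment at which its call begins. camera_model takes no time and is no camera call.
- bot.close_job(): hands the job in; it is judged then, once.
The state is a dict: "time": time; "joint_positions": joint angles; "dq": joint speeds; "tau": joint torques, N m; "tool_pos": TCP position; "tcp_rot": TCP orientation; "contact_force": force on the tool from outside, world axes, zero at the start; "moment": the same for the moment, N m; "grip_width": finger opening in mm; "finger_force": force on a finger pad.
Only numpy, scipy, OpenCV 4.12 (cv2) and the standard library are available. Lean on these libraries where they do the work, as an engineer would, in place of code of your own. Each camera call takes 0.05 s, during which the arm holds its last target. There are 200 camera calls.

## Working session

There is one attempt and no reset: what is moved stays moved. The work goes in short steps, Python scripts to look and compute and a tool call to move; the robot and the scene stay as the last step left them, time stands still between calls to the robot, and variables do not carry over. Pictures are saved under pics/ and viewed, at most 10 in all, crops included, and the job is handed in when it is done.

Besides the shell and the picture viewer there is one more tool, called after "Emit:" by a JSON object that holds its "name" and its "arguments", one argument or row to a line. send_rows: Moves the arm, as the interface text tells. Its arguments: {"type":"object","properties":{"rows":{"type":"array","items":{"type":"object","properties":{"x":{"type":"number","minimum":-1,"maximum":1},"y":{"type":"number","minimum":-1,"maximum":1},"z":{"type":"number","minimum":-1,"maximum":1},"ax":{"type":"number","minimum":-1,"maximum":1},"ay":{"type":"number","minimum":-1,"maximum":1},"az":{"type":"number","minimum":-1,"maximum":1},"jaw":{"type":"number"}}}}},"required":["rows"]}

```bash
mkdir -p pics; ls
cat > h.py <<'E'
import numpy as np,cv2
from plant import bot
def K(n):
    m=bot.camera_model(n); return 210/np.tan(np.radians(m["vertical_fov"])/2),m["cx"],m["cy"],np.array(m["R"]),np.array(m["t"])
def ray(n,u,v,z):
    f,cx,cy,R,t=K(n); c=-R.T@t; d=R.T@np.array([(u-cx)/f,(v-cy)/f,1]); return c+d*(z-c[2])/d[2]
def cloud(n,dep):
    f,cx,cy,R,t=K(n); v,u=np.mgrid[:420,:560]
    P=np.stack([(u-cx)/f*dep,(v-cy)/f*dep,dep],-1); return (P-t)@R
E
python3 - <<'E'
from h import *
for n in("scene","top"):
    p,d=bot.capture(n); np.savez(n+"0.npz",p=p,d=d); cv2.imwrite(f"pics/{n}0.png",p[:,:,::-1])
    print(bot.camera_model(n),(d>0).mean())
print(bot.get_obs())
E
```

```text
pics
{'vertical_fov': 46.18227766581084, 'cx': 283.9591116120968, 'cy': 212.0795086990355, 'R': array([[-0.78499442,  0.61949676,  0.0027429 ],
       [ 0.47371632,  0.60311041, -0.64175593],
       [-0.39921999, -0.50247547, -0.76690404]]), 't': array([ 416.77674914, -223.99798559, 1796.27635504])} 0.9955739795918367
{'vertical_fov': 56.96008773997821, 'cx': 273.8682975612567, 'cy': 212.63441752276523, 'R': array([[ 0.0114847 , -0.9994618 ,  0.03072797],
       [-0.99786785, -0.01343004, -0.06387004],
       [ 0.06424835, -0.02992892, -0.99748504]]), 't': array([  18.87681616,  548.95935365, 1046.0150829 ])} 0.9958843537414966
{'time': 0.1, 'joint_positions': array([ 1.18702705e+00,  3.42657603e-01,  1.52490256e+00, -8.82825470e-06,
        1.27537893e+00, -1.46018272e-01]), 'dq': array([-0.00059041, -0.00179624, -0.00319646, -0.00076012, -0.00128519,
       -0.00031327]), 'tau': array([ 2.80667809e-03, -4.32009101e+01, -2.44696784e+01,  7.20883347e-02,
        5.25208097e-02, -6.68437065e-05]), 'tool_pos': array([123.49402116, 509.87952412, 203.61871272]), 'tcp_rot': array([-3.14025931e+00, -1.87554639e-04,  2.90384410e+00]), 'contact_force': array([ 0.08707998,  0.04707501, -0.13211718]), 'moment': array([-0.00832616, -0.02056817, -0.00203031]), 'finger_force': 0.0, 'grip_width': 91.45918509905803}
```

View pics/scene0.png

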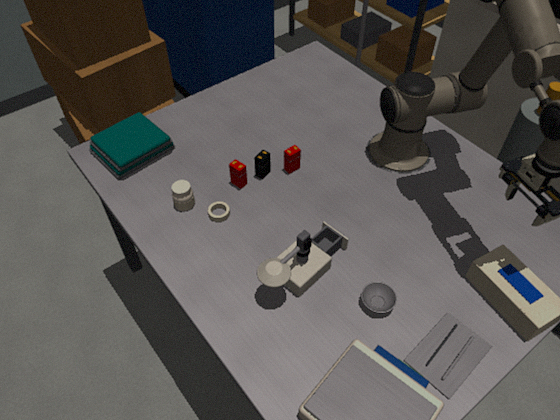

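View pics/top0.png

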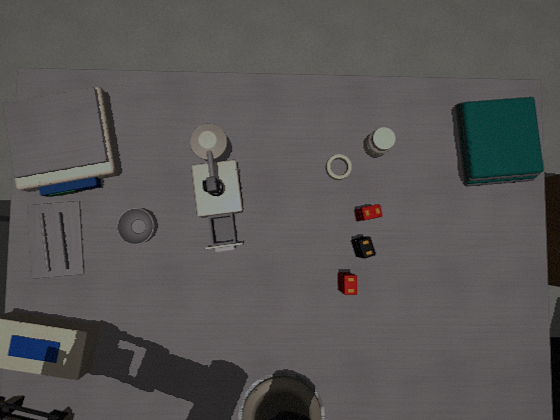

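Top view: packs are red (368,212), black (364,246) and red (348,284). The black one is meant. The lamp housing is at (217,187), with its drawer facing the robot at (226,230). Next is an enlarged crop to confirm this, plus the measurements.

Run:
```python
from h import *
z=np.load("top0.npz");p,d=z["p"],z["d"];P=cloud("top",d)
a=cv2.resize(p[215:275,335:395,::-1],(400,400),interpolation=cv2.INTER_CUBIC)
b=cv2.resize(p[110:260,170:270,::-1],(267,400),interpolation=cv2.INTER_CUBIC)
cv2.imwrite("pics/crop.png",np.hstack([a,b]))
def rect(name,box,zl,zh):
    u0,v0,u1,v1=box; m=np.zeros(d.shape,bool); m[v0:v1,u0:u1]=1
    m&=(P[...,2]>zl)&(P[...,2]<zh); q=P[m]
    (c,s,an)=cv2.minAreaRect(q[:,:2].astype(np.float32)); print(name,m.sum(),np.round(c,1),np.round(s,1),round(an,2),"z",np.round(np.median(q[:,2]),1))
rect("black",(345,228,385,262),80,100)
rect("red1",(350,200,390,225),80,100)
rect("housing",(185,150,250,222),50,66)
rect("drawer",(195,208,255,256),48,64)
rect("grip",(195,165,235,200),150,200)
rect("dish",(110,200,165,250),15,60)
rect("tape",(320,148,358,185),12,40)
rect("jar",(360,120,402,162),70,100)
# table check
print(np.median(P[300:330,250:330,2]))
```

```text
black 267 [ 458.6 -209.7] [50.2 33.7] 17.97 z 90.5
red1 259 [ 550.4 -223.3] [33.9 50.2] 12.11 z 91.0
housing 2086 [599.3 179. ] [163.6 120. ] 8.28 z 58.7
drawer 628 [502.1 170.7] [112.  118.6] 2.44 z 56.7
grip 203 [604.6 184.7] [34. 34.] 8.41 z 171.5
dish 655 [507.3 396.6] [97.8 97.3] 44.55 z 26.6
tape 283 [ 679.4 -150. ] [68.8 67.4] 0.8 z 24.3
jar 423 [ 744.9 -257. ] [58.8 58.2] 1.16 z 85.7
0.7852791969920253
```

View pics/crop.png

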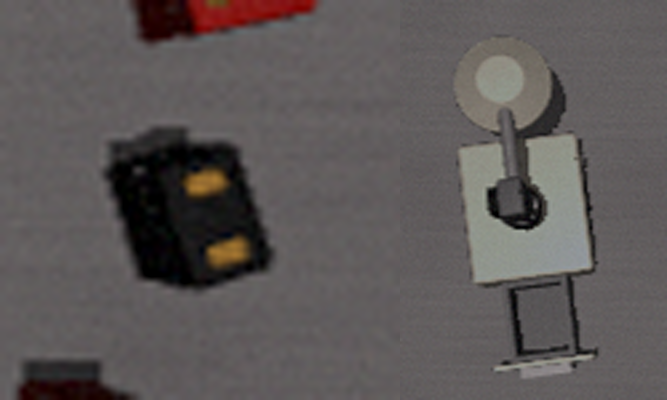

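The crop confirms the single black pack with brass contacts, at (364,246) in the top view. The lamp grip is above the housing, with the drawer facing the robot. Measured poses:
- **Battery:** (458.6, -209.7), yaw 18°.
- **Lamp axis:** about (605.5, 180), yaw 8.3°.
- **Drawer:** about (500.6, 164.7).

```bash
cat > g.py <<'E'
import json,numpy as np
# state: commanded x,y,z,yaw(deg); tool down. go() prints units for a move and logs the rounded result
S="cmd.json"
def load(): return np.array(json.load(open(S)))
def go(c,t):
    a=np.radians(c[3]); ex=np.array([np.cos(a),np.sin(a)]); ey=np.array([np.sin(a),-np.cos(a)])
    d=t[:2]-c[:2]; u=np.round([d@ex/200,d@ey/200,(c[2]-t[2])/200,-(t[3]-c[3])/60],3)
    print("x %.3f y %.3f z %.3f az %.3f"%tuple(u))
    n=np.r_[c[:2]+200*(u[0]*ex+u[1]*ey),c[2]-200*u[2],c[3]-60*u[3]]; json.dump(list(n),open(S,"w")); return n
def plan(*ts,c=None):
    c=load() if c is None else np.array(c)
    for t in ts: c=go(c,np.array(t,float))
E
python3 -c "
from g import *
plan((300,380,204,166.4),(450,180,220,198),(455,-15,200,198),(458.6,-209.7,140,198),(458.6,-209.7,61,198),c=(123.656,510.251,204.241,166.4))"
```

```text
x -1.010 y -0.426 z 0.001 az -0.000
x -0.964 y -0.795 z -0.080 az -0.527
x 0.278 y -0.935 z 0.100 az 0.000
x 0.284 y -0.932 z 0.300 az 0.000
x -0.000 y 0.000 z 0.395 az 0.000
```

Emit:
{"name": "send_rows", "arguments": {
  "rows": [
    {"x": -0.1, "y": -0.04},
    {"x": -0.25, "y": -0.11},
    {"x": -0.45, "y": -0.19},
    {"x": -0.65, "y": -0.28},
    {"x": -0.8, "y": -0.34},
    {"x": -0.9, "y": -0.39},
    {"x": -0.97, "y": -0.42},
    {"x": -1.0, "y": -0.43},
    {"x": -1.0, "y": -0.43},
    {"x": -1.0, "y": -0.43}
  ]
}}

```text
schema error: expected keys x, y, z, ax, ay, az, jaw
```

Emit:
{"name": "send_rows", "arguments": {
  "rows": [
    {"x": -0.1, "y": -0.08, "z": -0.01, "az": -0.05},
    {"x": -0.25, "y": -0.2, "z": -0.02, "az": -0.12},
    {"x": -0.4, "y": -0.33, "z": -0.03, "az": -0.2},
    {"x": -0.55, "y": -0.46, "z": -0.05, "az": -0.3},
    {"x": -0.7, "y": -0.58, "z": -0.06, "az": -0.4},
    {"x": -0.83, "y": -0.68, "z": -0.07, "az": -0.47},
    {"x": -0.92, "y": -0.76, "z": -0.08, "az": -0.52},
    {"x": -0.96, "y": -0.8, "z": -0.08, "az": -0.53},
    {"x": -0.96, "y": -0.8, "z": -0.08, "az": -0.53},
    {"x": -0.96, "y": -0.8, "z": -0.08, "az": -0.53}
  ]
}}

```text
schema error: expected keys x, y, z, ax, ay, az, jaw
```

Emit:
{"name": "send_rows", "arguments": {
  "rows": [
    {"x": 0.03, "y": -0.1, "z": 0.0},
    {"x": 0.07, "y": -0.25, "z": 0.02},
    {"x": 0.12, "y": -0.4, "z": 0.04},
    {"x": 0.17, "y": -0.58, "z": 0.06},
    {"x": 0.22, "y": -0.73, "z": 0.08},
    {"x": 0.25, "y": -0.84, "z": 0.09},
    {"x": 0.27, "y": -0.91, "z": 0.1},
    {"x": 0.28, "y": -0.94, "z": 0.1},
    {"x": 0.28, "y": -0.94, "z": 0.1},
    {"x": 0.28, "y": -0.94, "z": 0.1}
  ]
}}

```text
schema error: expected keys x, y, z, ax, ay, az, jaw
```

Emit:
{"name": "send_rows", "arguments": {
  "rows": [
    {"x": -0.1, "y": -0.04, "z": 0, "ax": 0, "ay": 0, "az": 0, "jaw": 1},
    {"x": -0.25, "y": -0.11, "z": 0, "ax": 0, "ay": 0, "az": 0, "jaw": 1},
    {"x": -0.45, "y": -0.19, "z": 0, "ax": 0, "ay": 0, "az": 0, "jaw": 1},
    {"x": -0.65, "y": -0.28, "z": 0, "ax": 0, "ay": 0, "az": 0, "jaw": 1},
    {"x": -0.8, "y": -0.34, "z": 0, "ax": 0, "ay": 0, "az": 0, "jaw": 1},
    {"x": -0.9, "y": -0.39, "z": 0, "ax": 0, "ay": 0, "az": 0, "jaw": 1},
    {"x": -0.97, "y": -0.42, "z": 0, "ax": 0, "ay": 0, "az": 0, "jaw": 1},
    {"x": -1.0, "y": -0.43, "z": 0, "ax": 0, "ay": 0, "az": 0, "jaw": 1},
    {"x": -1.0, "y": -0.43, "z": 0, "ax": 0, "ay": 0, "az": 0, "jaw": 1},
    {"x": -1.0, "y": -0.43, "z": 0, "ax": 0, "ay": 0, "az": 0, "jaw": 1}
  ]
}}

```text
time: 1.35
tool_pos: [297.2, 379.9, 204.2]
tcp_rot: [3.142, -0.0, 2.905]
contact_force: [-0.2, 0.8, -0.3]
grip_width: 91.7
finger_force: 0.0
```

Emit:
{"name": "send_rows", "arguments": {
  "rows": [
    {"x": -0.1, "y": -0.08, "z": -0.01, "ax": 0, "ay": 0, "az": -0.05, "jaw": 1},
    {"x": -0.25, "y": -0.2, "z": -0.02, "ax": 0, "ay": 0, "az": -0.12, "jaw": 1},
    {"x": -0.4, "y": -0.33, "z": -0.03, "ax": 0, "ay": 0, "az": -0.2, "jaw": 1},
    {"x": -0.55, "y": -0.46, "z": -0.05, "ax": 0, "ay": 0, "az": -0.3, "jaw": 1},
    {"x": -0.7, "y": -0.58, "z": -0.06, "ax": 0, "ay": 0, "az": -0.4, "jaw": 1},
    {"x": -0.83, "y": -0.68, "z": -0.07, "ax": 0, "ay": 0, "az": -0.47, "jaw": 1},
    {"x": -0.92, "y": -0.76, "z": -0.08, "ax": 0, "ay": 0, "az": -0.52, "jaw": 1},
    {"x": -0.96, "y": -0.8, "z": -0.08, "ax": 0, "ay": 0, "az": -0.53, "jaw": 1},
    {"x": -0.96, "y": -0.8, "z": -0.08, "ax": 0, "ay": 0, "az": -0.53, "jaw": 1},
    {"x": -0.96, "y": -0.8, "z": -0.08, "ax": 0, "ay": 0, "az": -0.53, "jaw": 1}
  ]
}}

```text
time: 2.6
tool_pos: [446.1, 179.6, 220.2]
tcp_rot: [3.141, -0.0, -2.824]
contact_force: [-0.0, -0.3, 0.4]
grip_width: 91.9
finger_force: 0.0
```

Emit:
{"name": "send_rows", "arguments": {
  "rows": [
    {"x": 0.03, "y": -0.1, "z": 0, "ax": 0, "ay": 0, "az": 0, "jaw": 1},
    {"x": 0.07, "y": -0.25, "z": 0.02, "ax": 0, "ay": 0, "az": 0, "jaw": 1},
    {"x": 0.12, "y": -0.4, "z": 0.04, "ax": 0, "ay": 0, "az": 0, "jaw": 1},
    {"x": 0.17, "y": -0.58, "z": 0.06, "ax": 0, "ay": 0, "az": 0, "jaw": 1},
    {"x": 0.22, "y": -0.73, "z": 0.08, "ax": 0, "ay": 0, "az": 0, "jaw": 1},
    {"x": 0.25, "y": -0.84, "z": 0.09, "ax": 0, "ay": 0, "az": 0, "jaw": 1},
    {"x": 0.27, "y": -0.91, "z": 0.1, "ax": 0, "ay": 0, "az": 0, "jaw": 1},
    {"x": 0.28, "y": -0.94, "z": 0.1, "ax": 0, "ay": 0, "az": 0, "jaw": 1},
    {"x": 0.28, "y": -0.94, "z": 0.1, "ax": 0, "ay": 0, "az": 0, "jaw": 1},
    {"x": 0.28, "y": -0.94, "z": 0.1, "ax": 0, "ay": 0, "az": 0, "jaw": 1}
  ]
}}

```text
time: 3.85
tool_pos: [452.1, -16.6, 200.3]
tcp_rot: [3.141, 0.0, -2.824]
contact_force: [-0.4, -0.1, 0.1]
grip_width: 92.4
finger_force: 0.0
```

```bash
python3 -c "
from g import *
plan((458.6,-209.7,130,198.2),(458.6,-209.7,61,198.2),c=(452.1,-16.6,200.3,198.2))"
```

```text
x 0.271 y -0.927 z 0.352 az -0.000
x -0.000 y -0.000 z 0.345 az -0.000
```

Emit:
{"name": "send_rows", "arguments": {
  "rows": [
    {"x": 0.03, "y": -0.1, "z": 0, "ax": 0, "ay": 0, "az": 0, "jaw": 1},
    {"x": 0.07, "y": -0.25, "z": 0.05, "ax": 0, "ay": 0, "az": 0, "jaw": 1},
    {"x": 0.12, "y": -0.4, "z": 0.1, "ax": 0, "ay": 0, "az": 0, "jaw": 1},
    {"x": 0.17, "y": -0.58, "z": 0.17, "ax": 0, "ay": 0, "az": 0, "jaw": 1},
    {"x": 0.22, "y": -0.73, "z": 0.23, "ax": 0, "ay": 0, "az": 0, "jaw": 1},
    {"x": 0.25, "y": -0.84, "z": 0.28, "ax": 0, "ay": 0, "az": 0, "jaw": 1},
    {"x": 0.265, "y": -0.9, "z": 0.32, "ax": 0, "ay": 0, "az": 0, "jaw": 1},
    {"x": 0.27, "y": -0.925, "z": 0.35, "ax": 0, "ay": 0, "az": 0, "jaw": 1},
    {"x": 0.27, "y": -0.925, "z": 0.35, "ax": 0, "ay": 0, "az": 0, "jaw": 1},
    {"x": 0.27, "y": -0.925, "z": 0.35, "ax": 0, "ay": 0, "az": 0, "jaw": 1}
  ]
}}

```text
time: 5.1
tool_pos: [458.7, -209.2, 130.5]
tcp_rot: [-3.142, 0.0, -2.824]
contact_force: [0.4, 0.7, 0.3]
grip_width: 92.0
finger_force: 0.0
```

Emit:
{"name": "send_rows", "arguments": {
  "rows": [
    {"x": 0, "y": 0, "z": 0.06, "ax": 0, "ay": 0, "az": 0, "jaw": 1},
    {"x": 0, "y": 0, "z": 0.15, "ax": 0, "ay": 0, "az": 0, "jaw": 1},
    {"x": 0, "y": 0, "z": 0.24, "ax": 0, "ay": 0, "az": 0, "jaw": 1},
    {"x": 0, "y": 0, "z": 0.3, "ax": 0, "ay": 0, "az": 0, "jaw": 1},
    {"x": 0, "y": 0, "z": 0.345, "ax": 0, "ay": 0, "az": 0, "jaw": 1},
    {"x": 0, "y": 0, "z": 0.345, "ax": 0, "ay": 0, "az": 0, "jaw": 0.3},
    {"x": 0, "y": 0, "z": 0.345, "ax": 0, "ay": 0, "az": 0, "jaw": -0.1},
    {"x": 0, "y": 0, "z": 0.345, "ax": 0, "ay": 0, "az": 0, "jaw": -1},
    {"x": 0, "y": 0, "z": 0.345, "ax": 0, "ay": 0, "az": 0, "jaw": -1},
    {"x": 0, "y": 0, "z": 0.345, "ax": 0, "ay": 0, "az": 0, "jaw": -1}
  ]
}}

```text
time: 6.35
tool_pos: [458.6, -209.9, 61.4]
tcp_rot: [-3.141, 0.0, -2.824]
contact_force: [0.8, 0.5, 0.7]
grip_width: 46.1
finger_force: 0.0
```

Emit:
{"name": "send_rows", "arguments": {
  "rows": [
    {"x": 0, "y": 0, "z": 0, "ax": 0, "ay": 0, "az": 0, "jaw": -1},
    {"x": 0, "y": 0, "z": 0, "ax": 0, "ay": 0, "az": 0, "jaw": -1},
    {"x": 0, "y": 0, "z": 0, "ax": 0, "ay": 0, "az": 0, "jaw": -1},
    {"x": 0, "y": 0, "z": 0, "ax": 0, "ay": 0, "az": 0, "jaw": -1},
    {"x": 0, "y": 0, "z": -0.05, "ax": 0, "ay": 0, "az": 0, "jaw": -1},
    {"x": 0, "y": 0, "z": -0.15, "ax": 0, "ay": 0, "az": 0, "jaw": -1},
    {"x": 0, "y": 0, "z": -0.3, "ax": 0, "ay": 0, "az": 0, "jaw": -1},
    {"x": 0, "y": 0, "z": -0.4, "ax": 0, "ay": 0, "az": 0, "jaw": -1},
    {"x": 0, "y": 0, "z": -0.45, "ax": 0, "ay": 0, "az": 0, "jaw": -1},
    {"x": 0, "y": 0, "z": -0.45, "ax": 0, "ay": 0, "az": 0, "jaw": -1}
  ]
}}

```text
time: 7.6
tool_pos: [458.6, -209.9, 151.5]
tcp_rot: [-3.141, 0.001, -2.824]
contact_force: [-0.6, -0.8, -3.7]
grip_width: 33.3
finger_force: 30.0
```

```bash
python3 -c "
from g import *
from plant import bot
print(bot.get_obs()['grip_width'],bot.get_obs()['finger_force'],bot.get_obs()['tool_pos'])
plan((475,-25,151,198.2),(500.6,164.7,151,188.3),c=(458.6,-209.7,151,198.2))"
```

```text
33.269273864730124 29.98771458864212 [ 458.57185861 -209.88861853  151.50789984]
x -0.366 y 0.852 z 0.000 az -0.000
x -0.418 y 0.861 z 0.000 az 0.165
```

Emit:
{"name": "send_rows", "arguments": {
  "rows": [
    {"x": -0.03, "y": 0.08, "z": 0, "ax": 0, "ay": 0, "az": 0, "jaw": -1},
    {"x": -0.09, "y": 0.2, "z": 0, "ax": 0, "ay": 0, "az": 0, "jaw": -1},
    {"x": -0.15, "y": 0.35, "z": 0, "ax": 0, "ay": 0, "az": 0, "jaw": -1},
    {"x": -0.21, "y": 0.5, "z": 0, "ax": 0, "ay": 0, "az": 0, "jaw": -1},
    {"x": -0.27, "y": 0.63, "z": 0, "ax": 0, "ay": 0, "az": 0, "jaw": -1},
    {"x": -0.31, "y": 0.73, "z": 0, "ax": 0, "ay": 0, "az": 0, "jaw": -1},
    {"x": -0.34, "y": 0.8, "z": 0, "ax": 0, "ay": 0, "az": 0, "jaw": -1},
    {"x": -0.36, "y": 0.84, "z": 0, "ax": 0, "ay": 0, "az": 0, "jaw": -1},
    {"x": -0.365, "y": 0.85, "z": 0, "ax": 0, "ay": 0, "az": 0, "jaw": -1},
    {"x": -0.365, "y": 0.85, "z": 0, "ax": 0, "ay": 0, "az": 0, "jaw": -1}
  ]
}}

```text
time: 8.85
tool_pos: [474.9, -25.9, 151.1]
tcp_rot: [-3.142, -0.0, -2.825]
contact_force: [-0.2, -0.9, -2.7]
grip_width: 33.5
finger_force: 30.0
```

Emit:
{"name": "send_rows", "arguments": {
  "rows": [
    {"x": -0.04, "y": 0.08, "z": 0, "ax": 0, "ay": 0, "az": 0.02, "jaw": -1},
    {"x": -0.1, "y": 0.2, "z": 0, "ax": 0, "ay": 0, "az": 0.05, "jaw": -1},
    {"x": -0.17, "y": 0.35, "z": 0, "ax": 0, "ay": 0, "az": 0.08, "jaw": -1},
    {"x": -0.25, "y": 0.5, "z": 0, "ax": 0, "ay": 0, "az": 0.11, "jaw": -1},
    {"x": -0.31, "y": 0.63, "z": 0, "ax": 0, "ay": 0, "az": 0.14, "jaw": -1},
    {"x": -0.36, "y": 0.73, "z": 0, "ax": 0, "ay": 0, "az": 0.16, "jaw": -1},
    {"x": -0.39, "y": 0.81, "z": 0, "ax": 0, "ay": 0, "az": 0.165, "jaw": -1},
    {"x": -0.41, "y": 0.85, "z": 0, "ax": 0, "ay": 0, "az": 0.165, "jaw": -1},
    {"x": -0.418, "y": 0.861, "z": 0, "ax": 0, "ay": 0, "az": 0.165, "jaw": -1},
    {"x": -0.418, "y": 0.861, "z": 0, "ax": 0, "ay": 0, "az": 0.165, "jaw": -1}
  ]
}}

```text
time: 10.1
tool_pos: [500.7, 163.6, 151.2]
tcp_rot: [-3.141, -0.0, -2.998]
contact_force: [0.1, -0.3, -3.0]
grip_width: 33.5
finger_force: 30.0
```

Run:
```python
from h import *
o=bot.get_obs();print(o['tool_pos'],o['tcp_rot'])
p,d=bot.capture("scene"); np.savez("scene1.npz",p=p,d=d)
cv2.imwrite("pics/s1.png",cv2.resize(p[190:310,240:370,::-1],(650,600),interpolation=cv2.INTER_CUBIC))
```

```text
[500.6969931  163.57951769 151.17640417] [-3.14141827e+00 -2.72214731e-05 -2.99750577e+00]
```

View pics/s1.png

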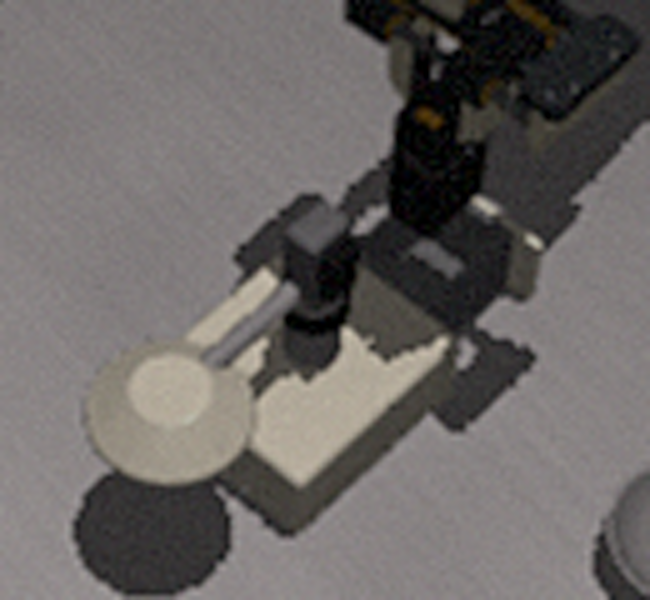

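The picture shows the pack held upright over the open drawer, next to the housing. I'll check the drawer rim in the foot frame from the first depth image before lowering.

Run:
```python
from h import *
d=np.load("top0.npz")["d"];P=cloud("top",d)[150:260,180:260].reshape(-1,3)
a=np.radians(8.3);R=np.array([[np.cos(a),np.sin(a)],[-np.sin(a),np.cos(a)]])
L=(P[:,:2]-[605.5,180])@R.T; z=P[:,2]
pc=lambda v:np.round(np.percentile(v,[1,50,99]),1)
m=(z>50)&(z<62); r=m&(L[:,0]<-72)
print("rim x",pc(L[r,0])); q=r&(L[:,0]>-135)&(L[:,0]<-80)
print("left",pc(L[q&(L[:,1]>0),1]),"right",pc(L[q&(L[:,1]<0),1]))
q=r&(L[:,0]<-141);print("panel x",pc(L[q,0]),"y",pc(L[q,1]))
h=m&(L[:,0]>-60);print("housing",pc(L[h,0]),pc(L[h,1]))
f=(z<20)&(z>0)&(L[:,0]<-85)&(L[:,0]>-130)&(abs(L[:,1])<20);print("floor",f.sum(),np.median(z[f]))
from g import *
plan((500.6,164.7,69.5,188.3),c=(500.6,163.6,151.2,188.25))
```

```text
rim x [-151.4 -140.6  -74.6]
left [25.9 29.  32.1] right [-31.9 -28.9 -25.4]
panel x [-151.6 -147.1 -141.1] y [-46.8  -0.7  47.1]
housing [-58.8   0.   73.3] [-59.1  -8.5  58.5]
floor 239 6.809265918091024
x -0.001 y 0.005 z 0.408 az -0.001
```

Emit:
{"name": "send_rows", "arguments": {
  "rows": [
    {"x": 0, "y": 0.005, "z": 0.05, "ax": 0, "ay": 0, "az": 0, "jaw": -1},
    {"x": 0, "y": 0.005, "z": 0.12, "ax": 0, "ay": 0, "az": 0, "jaw": -1},
    {"x": 0, "y": 0.005, "z": 0.19, "ax": 0, "ay": 0, "az": 0, "jaw": -1},
    {"x": 0, "y": 0.005, "z": 0.25, "ax": 0, "ay": 0, "az": 0, "jaw": -1},
    {"x": 0, "y": 0.005, "z": 0.31, "ax": 0, "ay": 0, "az": 0, "jaw": -1},
    {"x": 0, "y": 0.005, "z": 0.35, "ax": 0, "ay": 0, "az": 0, "jaw": -1},
    {"x": 0, "y": 0.005, "z": 0.38, "ax": 0, "ay": 0, "az": 0, "jaw": -1},
    {"x": 0, "y": 0.005, "z": 0.4, "ax": 0, "ay": 0, "az": 0, "jaw": -1},
    {"x": 0, "y": 0.005, "z": 0.41, "ax": 0, "ay": 0, "az": 0, "jaw": -1},
    {"x": 0, "y": 0.005, "z": 0.415, "ax": 0, "ay": 0, "az": 0, "jaw": -1}
  ]
}}

```text
time: 11.4
tool_pos: [500.6, 165.1, 68.4]
tcp_rot: [3.142, 0.0, -2.997]
contact_force: [-0.2, 0.7, -2.5]
grip_width: 33.5
finger_force: 30.0
```

Down a touch more, about 1.5 mm, then release.

Emit:
{"name": "send_rows", "arguments": {
  "rows": [
    {"x": 0, "y": 0, "z": 0.003, "ax": 0, "ay": 0, "az": 0, "jaw": -1},
    {"x": 0, "y": 0, "z": 0.006, "ax": 0, "ay": 0, "az": 0, "jaw": -1},
    {"x": 0, "y": 0, "z": 0.008, "ax": 0, "ay": 0, "az": 0, "jaw": -1},
    {"x": 0, "y": 0, "z": 0.008, "ax": 0, "ay": 0, "az": 0, "jaw": -1},
    {"x": 0, "y": 0, "z": 0.008, "ax": 0, "ay": 0, "az": 0, "jaw": -1},
    {"x": 0, "y": 0, "z": 0.008, "ax": 0, "ay": 0, "az": 0, "jaw": -1},
    {"x": 0, "y": 0, "z": 0.008, "ax": 0, "ay": 0, "az": 0, "jaw": -1},
    {"x": 0, "y": 0, "z": 0.008, "ax": 0, "ay": 0, "az": 0, "jaw": -1},
    {"x": 0, "y": 0, "z": 0.008, "ax": 0, "ay": 0, "az": 0, "jaw": -1},
    {"x": 0, "y": 0, "z": 0.008, "ax": 0, "ay": 0, "az": 0, "jaw": -1}
  ]
}}

```text
time: 12.65
tool_pos: [500.8, 165.1, 67.2]
tcp_rot: [3.142, 0.001, -2.997]
contact_force: [-1.3, -1.9, 5.5]
grip_width: 33.8
finger_force: 30.0
```

The force changed sign, so the pack is standing on the drawer floor. I'll open the gripper and retreat.

Emit:
{"name": "send_rows", "arguments": {
  "rows": [
    {"x": 0, "y": 0, "z": 0, "ax": 0, "ay": 0, "az": 0, "jaw": -0.1},
    {"x": 0, "y": 0, "z": 0, "ax": 0, "ay": 0, "az": 0, "jaw": 0.2},
    {"x": 0, "y": 0, "z": 0, "ax": 0, "ay": 0, "az": 0, "jaw": 0.5},
    {"x": 0, "y": 0, "z": 0, "ax": 0, "ay": 0, "az": 0, "jaw": 0.5},
    {"x": 0, "y": 0, "z": 0, "ax": 0, "ay": 0, "az": 0, "jaw": 0.5},
    {"x": 0, "y": 0, "z": -0.05, "ax": 0, "ay": 0, "az": 0, "jaw": 0.5},
    {"x": 0, "y": 0, "z": -0.2, "ax": 0, "ay": 0, "az": 0, "jaw": 0.5},
    {"x": 0, "y": 0, "z": -0.4, "ax": 0, "ay": 0, "az": 0, "jaw": 0.5},
    {"x": 0, "y": 0, "z": -0.6, "ax": 0, "ay": 0, "az": 0, "jaw": 0.5},
    {"x": 0, "y": 0, "z": -0.75, "ax": 0, "ay": 0, "az": 0, "jaw": 0.5}
  ]
}}

```text
time: 13.9
tool_pos: [500.8, 165.2, 219.3]
tcp_rot: [3.141, 0.003, -2.997]
contact_force: [0.5, 0.3, -0.7]
grip_width: 68.9
finger_force: 0.0
```

Run:
```python
from h import *
p,d=bot.capture("scene"); np.savez("scene2.npz",p=p,d=d)
cv2.imwrite("pics/s2.png",cv2.resize(p[190:310,240:370,::-1],(650,600),interpolation=cv2.INTER_CUBIC))
P=cloud("scene",d)
a=np.radians(8.3);R=np.array([[np.cos(a),np.sin(a)],[-np.sin(a),np.cos(a)]])
L=(P[...,:2]-[605.5,180])@R.T
z0=np.load("scene0.npz");P0=cloud("scene",z0["d"]);L0=(P0[...,:2]-[605.5,180])@R.T
pc=lambda v:np.round(np.percentile(v,[2,50,98]),1)
m=(P[...,2]>88)&(P[...,2]<104)&(abs(L[...,0]+106)<40)&(abs(L[...,1])<35)
print("batt top",m.sum(),pc(L[m][:,0]),pc(L[m][:,1]),pc(P[m][:,2]))
m=(P0[...,2]>166)&(P0[...,2]<180)&(abs(L0[...,0])<30)&(abs(L0[...,1])<35)
print("grip top",m.sum(),pc(L0[m][:,0]),pc(L0[m][:,1]),pc(P0[m][:,2]))
o=bot.get_obs();print(o['tool_pos'],o['tcp_rot'],o['grip_width'])
```

```text
batt top 173 [-127.7 -101.7  -78.5] [-16.3   0.5  16.4] [ 89.   95.3 100.8]
grip top 96 [-13.    5.6  20.1] [-11.5   0.4  11.3] [166.5 171.3 175.5]
[502.40737514 165.5032227  223.0334445 ] [ 3.1412717   0.00871512 -2.99705026] 69.03170985203703
```

View pics/s2.png

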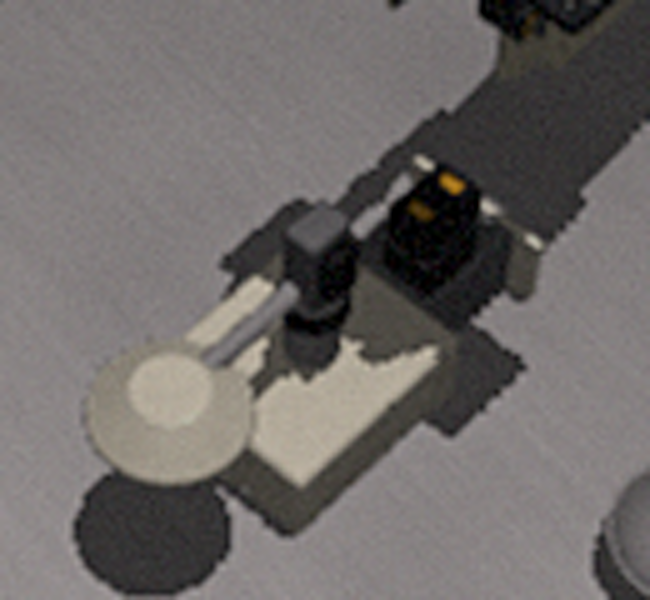

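The pack stands in the drawer: its top is at z≈95 and centred, with brass contacts at about (445,195) in the crop. Next I move over the grip, centred for the pressed button, then descend.

```bash
python3 -c "
from g import *
plan((605.2,182,216.6,188.3),(605.2,182,128,188.3),c=(500.7,165,216.6,188.28))"
```

```text
x -0.529 y 0.009 z 0.000 az -0.000
x -0.000 y -0.000 z 0.443 az -0.000
```

Emit:
{"name": "send_rows", "arguments": {
  "rows": [
    {"x": -0.03, "y": 0, "z": 0, "ax": 0, "ay": 0, "az": 0, "jaw": 0.6},
    {"x": -0.1, "y": 0.0, "z": 0, "ax": 0, "ay": 0, "az": 0, "jaw": 0.8},
    {"x": -0.2, "y": 0.005, "z": 0, "ax": 0, "ay": 0, "az": 0, "jaw": 0.8},
    {"x": -0.3, "y": 0.005, "z": 0, "ax": 0, "ay": 0, "az": 0, "jaw": 0.8},
    {"x": -0.4, "y": 0.01, "z": 0, "ax": 0, "ay": 0, "az": 0, "jaw": 0.8},
    {"x": -0.48, "y": 0.01, "z": 0, "ax": 0, "ay": 0, "az": 0, "jaw": 0.8},
    {"x": -0.52, "y": 0.01, "z": 0, "ax": 0, "ay": 0, "az": 0, "jaw": 0.8},
    {"x": -0.53, "y": 0.01, "z": 0, "ax": 0, "ay": 0, "az": 0, "jaw": 0.8},
    {"x": -0.53, "y": 0.01, "z": 0, "ax": 0, "ay": 0, "az": 0, "jaw": 0.8},
    {"x": -0.53, "y": 0.01, "z": 0, "ax": 0, "ay": 0, "az": 0, "jaw": 0.8}
  ]
}}

```text
time: 15.2
tool_pos: [604.7, 182.3, 216.8]
tcp_rot: [3.142, 0.0, -2.997]
contact_force: [-0.6, -0.3, -0.3]
grip_width: 82.8
finger_force: 0.0
```

Run:
```python
from h import *
o=bot.get_obs();print(o['tool_pos'],o['tcp_rot'],o['grip_width'])
p,d=bot.capture("scene")
cv2.imwrite("pics/s3.png",cv2.resize(p[170:290,240:370,::-1],(650,600),interpolation=cv2.INTER_CUBIC))
```

```text
[604.66115555 182.3057655  216.81379533] [ 3.14154299e+00  3.77640204e-05 -2.99706478e+00] 82.77858715025793
```

View pics/s3.png

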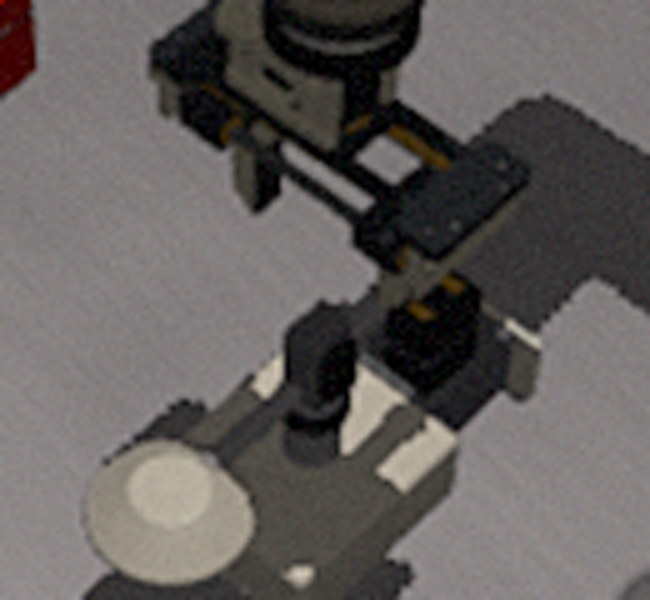

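The picture shows the open fingers straddling the grip at about (320,340) in the crop, aligned with it, and the pack still upright in the drawer. I descend 88 mm and close.

Emit:
{"name": "send_rows", "arguments": {
  "rows": [
    {"x": 0, "y": 0, "z": 0.05, "ax": 0, "ay": 0, "az": 0, "jaw": 0.8},
    {"x": 0, "y": 0, "z": 0.13, "ax": 0, "ay": 0, "az": 0, "jaw": 0.8},
    {"x": 0, "y": 0, "z": 0.22, "ax": 0, "ay": 0, "az": 0, "jaw": 0.8},
    {"x": 0, "y": 0, "z": 0.31, "ax": 0, "ay": 0, "az": 0, "jaw": 0.8},
    {"x": 0, "y": 0, "z": 0.38, "ax": 0, "ay": 0, "az": 0, "jaw": 0.8},
    {"x": 0, "y": 0, "z": 0.43, "ax": 0, "ay": 0, "az": 0, "jaw": 0.8},
    {"x": 0, "y": 0, "z": 0.44, "ax": 0, "ay": 0, "az": 0, "jaw": 0.8},
    {"x": 0, "y": 0, "z": 0.44, "ax": 0, "ay": 0, "az": 0, "jaw": 0.4},
    {"x": 0, "y": 0, "z": 0.44, "ax": 0, "ay": 0, "az": 0, "jaw": 0.1},
    {"x": 0, "y": 0, "z": 0.44, "ax": 0, "ay": 0, "az": 0, "jaw": -0.1}
  ]
}}

```text
time: 16.5
tool_pos: [605.3, 182.4, 129.2]
tcp_rot: [3.141, 0.001, -2.997]
contact_force: [0.3, -0.4, 0.0]
grip_width: 57.2
finger_force: 0.0
```

Emit:
{"name": "send_rows", "arguments": {
  "rows": [
    {"x": 0, "y": 0, "z": 0, "ax": 0, "ay": 0, "az": 0, "jaw": -0.2},
    {"x": 0, "y": 0, "z": 0, "ax": 0, "ay": 0, "az": 0, "jaw": -0.3},
    {"x": 0, "y": 0, "z": 0, "ax": 0, "ay": 0, "az": 0, "jaw": -1},
    {"x": 0, "y": 0, "z": 0, "ax": 0, "ay": 0, "az": 0, "jaw": -1},
    {"x": 0, "y": 0, "z": 0, "ax": 0, "ay": 0, "az": 0, "jaw": -1},
    {"x": 0, "y": 0, "z": 0, "ax": 0, "ay": 0, "az": 0, "jaw": -1},
    {"x": 0, "y": 0, "z": 0, "ax": 0, "ay": 0, "az": 0, "jaw": -1},
    {"x": 0, "y": 0, "z": 0, "ax": 0, "ay": 0, "az": 0, "jaw": -1},
    {"x": 0, "y": 0, "z": 0, "ax": 0, "ay": 0, "az": 0, "jaw": -1},
    {"x": 0, "y": 0, "z": 0, "ax": 0, "ay": 0, "az": 0, "jaw": -1}
  ]
}}

```text
time: 17.75
tool_pos: [605.2, 181.6, 128.7]
tcp_rot: [-3.141, 0.0, -2.998]
contact_force: [0.5, -5.8, 2.1]
grip_width: 27.3
finger_force: 30.0
```

The button is in: opening 27.3 mm at 30 N. Now a 50 mm pull with a small sideways relief.

Emit:
{"name": "send_rows", "arguments": {
  "rows": [
    {"x": 0, "y": -0.003, "z": 0, "ax": 0, "ay": 0, "az": 0, "jaw": -1},
    {"x": 0, "y": -0.003, "z": -0.01, "ax": 0, "ay": 0, "az": 0, "jaw": -1},
    {"x": 0, "y": -0.003, "z": -0.03, "ax": 0, "ay": 0, "az": 0, "jaw": -1},
    {"x": 0, "y": -0.003, "z": -0.06, "ax": 0, "ay": 0, "az": 0, "jaw": -1},
    {"x": 0, "y": -0.003, "z": -0.1, "ax": 0, "ay": 0, "az": 0, "jaw": -1},
    {"x": 0, "y": -0.003, "z": -0.14, "ax": 0, "ay": 0, "az": 0, "jaw": -1},
    {"x": 0, "y": -0.003, "z": -0.18, "ax": 0, "ay": 0, "az": 0, "jaw": -1},
    {"x": 0, "y": -0.003, "z": -0.22, "ax": 0, "ay": 0, "az": 0, "jaw": -1},
    {"x": 0, "y": -0.003, "z": -0.25, "ax": 0, "ay": 0, "az": 0, "jaw": -1},
    {"x": 0, "y": -0.003, "z": -0.25, "ax": 0, "ay": 0, "az": 0, "jaw": -1}
  ]
}}

```text
time: 19.0
tool_pos: [605.1, 181.7, 179.5]
tcp_rot: [-3.142, 0.001, -2.997]
contact_force: [1.3, -4.4, -2.3]
grip_width: 27.5
finger_force: 30.0
```

Emit:
{"name": "send_rows", "arguments": {
  "rows": [
    {"x": 0, "y": -0.002, "z": -0.02, "ax": 0, "ay": 0, "az": 0, "jaw": -1},
    {"x": 0, "y": -0.002, "z": -0.05, "ax": 0, "ay": 0, "az": 0, "jaw": -1},
    {"x": 0, "y": -0.002, "z": -0.08, "ax": 0, "ay": 0, "az": 0, "jaw": -1},
    {"x": 0, "y": -0.002, "z": -0.12, "ax": 0, "ay": 0, "az": 0, "jaw": -1},
    {"x": 0, "y": -0.002, "z": -0.16, "ax": 0, "ay": 0, "az": 0, "jaw": -1},
    {"x": 0, "y": -0.002, "z": -0.2, "ax": 0, "ay": 0, "az": 0, "jaw": -1},
    {"x": 0, "y": -0.002, "z": -0.24, "ax": 0, "ay": 0, "az": 0, "jaw": -1},
    {"x": 0, "y": -0.002, "z": -0.28, "ax": 0, "ay": 0, "az": 0, "jaw": -1},
    {"x": 0, "y": -0.002, "z": -0.3, "ax": 0, "ay": 0, "az": 0, "jaw": -1},
    {"x": 0, "y": -0.002, "z": -0.3, "ax": 0, "ay": 0, "az": 0, "jaw": -1}
  ]
}}

```text
time: 20.25
tool_pos: [605.2, 181.5, 239.6]
tcp_rot: [3.141, 0.001, -2.997]
contact_force: [-0.9, -0.8, -3.0]
grip_width: 27.6
finger_force: 30.0
```

Emit:
{"name": "send_rows", "arguments": {
  "rows": [
    {"x": 0, "y": 0, "z": -0.01, "ax": 0, "ay": 0, "az": 0, "jaw": -1},
    {"x": 0, "y": 0, "z": -0.02, "ax": 0, "ay": 0, "az": 0, "jaw": -1},
    {"x": 0, "y": 0, "z": -0.03, "ax": 0, "ay": 0, "az": 0, "jaw": -1},
    {"x": 0, "y": 0, "z": -0.035, "ax": 0, "ay": 0, "az": 0, "jaw": -1},
    {"x": 0, "y": 0, "z": -0.04, "ax": 0, "ay": 0, "az": 0, "jaw": -1},
    {"x": 0, "y": 0, "z": -0.044, "ax": 0, "ay": 0, "az": 0, "jaw": -1},
    {"x": 0, "y": 0, "z": -0.046, "ax": 0, "ay": 0, "az": 0, "jaw": -1},
    {"x": 0, "y": 0, "z": -0.048, "ax": 0, "ay": 0, "az": 0, "jaw": -1},
    {"x": 0, "y": 0, "z": -0.05, "ax": 0, "ay": 0, "az": 0, "jaw": -1},
    {"x": 0, "y": 0, "z": -0.052, "ax": 0, "ay": 0, "az": 0, "jaw": -1}
  ]
}}

```text
time: 21.5
tool_pos: [605.0, 181.5, 248.9]
tcp_rot: [3.141, -0.0, -2.997]
contact_force: [2.2, 2.1, -10.7]
grip_width: 27.2
finger_force: 30.0
```

Run:
```python
from h import *
p,d=bot.capture("scene")
for i in range(2):o=bot.get_obs();print(o['tool_pos'],o['contact_force'],o['grip_width'])
cv2.imwrite("pics/s4.png",cv2.resize(p[170:290,240:370,::-1],(650,600),interpolation=cv2.INTER_CUBIC))
P=cloud("scene",d)[220:290,240:300];z=P[...,2]
# shade top plane: original vs now
P0=cloud("scene",np.load("scene0.npz")["d"])
a=np.radians(8.3);c=np.array([605.5,180])+115*np.array([np.cos(a),np.sin(a)])
for Q in(P0,cloud("scene",d)):
    m=(np.hypot(Q[...,0]-c[0],Q[...,1]-c[1])<20)&(Q[...,2]>60);print(m.sum(),np.percentile(Q[m][:,2],[10,50,95]))
```

```text
[605.0866355  181.40305445 248.90655568] [ 1.38369099  1.81986607 -9.84004417] 27.297532103309305
[605.0866355  181.40305445 248.90655568] [ 1.38369099  1.81986607 -9.84004417] 27.297532103309305
151 [133.99476954 136.56283439 140.79170689]
165 [254.03037357 256.78588277 260.00828161]
```

View pics/s4.png

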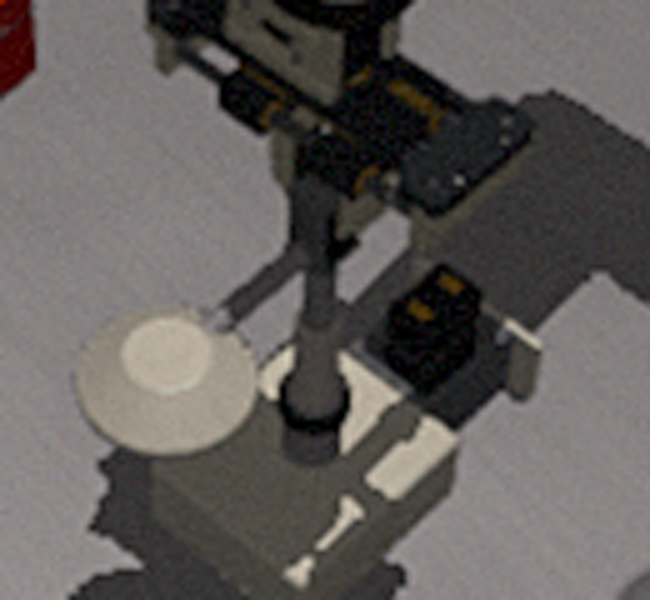

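The head has risen 120 mm and both tubes are visible at about (315,340) in the crop. I nudge 1.5 mm further to confirm the second stop.

Emit:
{"name": "send_rows", "arguments": {
  "rows": [
    {"x": 0, "y": 0, "z": -0.003, "ax": 0, "ay": 0, "az": 0, "jaw": -1},
    {"x": 0, "y": 0, "z": -0.005, "ax": 0, "ay": 0, "az": 0, "jaw": -1},
    {"x": 0, "y": 0, "z": -0.007, "ax": 0, "ay": 0, "az": 0, "jaw": -1},
    {"x": 0, "y": 0, "z": -0.007, "ax": 0, "ay": 0, "az": 0, "jaw": -1},
    {"x": 0, "y": 0, "z": -0.007, "ax": 0, "ay": 0, "az": 0, "jaw": -1},
    {"x": 0, "y": 0, "z": -0.007, "ax": 0, "ay": 0, "az": 0, "jaw": -1},
    {"x": 0, "y": 0, "z": -0.007, "ax": 0, "ay": 0, "az": 0, "jaw": -1},
    {"x": 0, "y": 0, "z": -0.007, "ax": 0, "ay": 0, "az": 0, "jaw": -1},
    {"x": 0, "y": 0, "z": -0.007, "ax": 0, "ay": 0, "az": 0, "jaw": -1},
    {"x": 0, "y": 0, "z": -0.007, "ax": 0, "ay": 0, "az": 0, "jaw": -1}
  ]
}}

```text
time: 22.8
tool_pos: [604.8, 181.3, 249.2]
tcp_rot: [3.141, -0.002, -2.997]
contact_force: [4.2, 3.2, -25.1]
grip_width: 27.3
finger_force: 30.0
```

Run:
```python
from h import *
p,d=bot.capture("scene");bot.capture("top")
o=bot.get_obs();print(o['tool_pos'],o['contact_force'],o['grip_width'])
Q=cloud("scene",d);a=np.radians(8.3);c=np.array([605.5,180])+115*np.array([np.cos(a),np.sin(a)])
m=(np.hypot(Q[...,0]-c[0],Q[...,1]-c[1])<20)&(Q[...,2]>60);print(np.percentile(Q[m][:,2],[10,50,95]))
if o['contact_force'][2]<-15: print(bot.close_job())
```

```text
[604.80211832 181.31050925 249.21694075] [  4.6009028    2.06437328 -25.02486719] 27.32925169583893
[254.56574398 257.3625742  260.54897684]
the job is handed in; nothing more can be done
None
```

The black battery pack stands upright in the drawer and has been released, and I handed the job in at about 23 s with the lamp head still gripped, button pressed, at the second stop (up 120 mm, pull about 25 N); the tape, dish and jar were not touched.

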